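Find the fullest tin of brass inserts

TASK

Three identical closed tins of brass inserts stand on the blue mat beside the 3D printers; feel by lifting which one is heaviest, because that is the full one. Stand the two lighter tins upright and fully inside the orange tray for refilling, and hold the heaviest one up in the gripper, upright and still, more than 10 cm clear of the bench and touching nothing else: finish while still holding it, do not put it down. Never tip a tin over, and leave the other things on the bench alone.

Things in the scene. Friction and masses are not known exactly. Their poses are not given: they have to be found in the camera images.
- tin_a: Tin a, one of three alike: upright closed steel cylinder, yellow band, black lid, 56 mm across (57 over lid), 88 mm tall. Origin: centre of its underside, z up. Starts on the mat, places vary. Tins differ only in weight, 200 to 720 g each; the heaviest is at least 150 g over the next, the others may be nearly equal. Contents hardly shift. Stands a firm grip (20 to 40 N).
- tin_b: Tin b, one of three alike: upright closed steel cylinder, yellow band, black lid, 56 mm across (57 over lid), 88 mm tall. Origin: centre of its underside, z up. Starts on the mat, places vary. Tins differ only in weight, 200 to 720 g each; the heaviest is at least 150 g over the next, the others may be nearly equal. Contents hardly shift. Stands a firm grip (20 to 40 N).
- tin_c: Tin c, one of three alike: upright closed steel cylinder, yellow band, black lid, 56 mm across (57 over lid), 88 mm tall. Origin: centre of its underside, z up. Starts on the mat, places vary. Tins differ only in weight, 200 to 720 g each; the heaviest is at least 150 g over the next, the others may be nearly equal. Contents hardly shift. Stands a firm grip (20 to 40 N).
- mat: Dark blue rubber mat, fixed, 130 x 290 x 3 mm (x, y, z); its y axis is the long one. Origin at the centre of its underside, on the bench. The three tins stand on it in a row along its y axis, about 95 mm apart and within 8 mm of the row's line.
- tray: Flat orange 3D-printed tray, fixed, 170 x 310 mm outside (x, y; y is the long axis), floor 5 mm thick, walls 5 mm thick and 14 mm tall in all, so 160 x 300 mm inside: room for all three tins in a row along y, 95 mm apart. Origin at the centre of its underside, on the bench. Mat and tray may lie on either side.
- flange: Bystander, leave alone: small orange 3D-printed flanged sleeve, 68 mm wide and 55 mm tall, origin at the centre of its underside.
- glue: Bystander, leave alone: small glue bottle with an orange cap, 34 mm in diameter and 95 mm tall, origin at the centre of its underside.
- screwdriver: Bystander, leave alone: screwdriver lying on the bench, about 0.2 m long, along its x axis.

How it is judged (in metres and radians):
At the end, for the whole second after the job is handed in: The heaviest tin hangs in the fingers alone, underside over 100 mm above the bench, within 14 degrees of upright, still (under 30 mm/s); the two lighter ones (each pressing on the tray with under 4.8 N) stand at rest on the tray floor, upright, wholly within its walls, not touched by the robot (((height (world z) of tin_a above 0.1 m and angle between tin_a's own z axis and vertical below 0.25 rad and linear speed of tin_a below 0.03 m/s and contact force between the fingers and tin_a above 1 N and contact force between tin_a and mat below 0.1 N and contact force between tin_a and tray below 0.1 N and contact force between tin_a and tin_b below 0.1 N and contact force between tin_a and tin_c below 0.1 N and contact force between tin_a and flange below 0.1 N and contact force between tin_a and glue below 0.1 N and contact force between tin_a and screwdriver below 0.1 N and (x of tin_b in the frame of tray between -0.056 and 0.056 m and y of tin_b in the frame of tray between -0.126 and 0.126 m and z of tin_b in the frame of tray between 0.001 and 0.01 m and contact force between tin_b and tray below 4.8 N and angle between tin_b's own z axis and vertical below 0.12 rad and linear speed of tin_b below 0.02 m/s and contact force between tin_b and the arm below 0.3 N and contact force between tin_b and the fingers below 0.3 N) and (x of tin_c in the frame of tray between -0.056 and 0.056 m and y of tin_c in the frame of tray between -0.126 and 0.126 m and z of tin_c in the frame of tray between 0.001 and 0.01 m and contact force between tin_c and tray below 4.8 N and angle between tin_c's own z axis and vertical below 0.12 rad and linear speed of tin_c below 0.02 m/s and contact force between tin_c and the arm below 0.3 N and contact force between tin_c and the fingers below 0.3 N)) or (height (world z) of tin_b above 0.1 m and angle between tin_b's own z axis and vertical below 0.25 rad and linear speed of tin_b below 0.03 m/s and contact force between the fingers and tin_b above 1 N and contact force between tin_b and mat below 0.1 N and contact force between tin_b and tray below 0.1 N and contact force between tin_b and tin_a below 0.1 N and contact force between tin_b and tin_c below 0.1 N and contact force between tin_b and flange below 0.1 N and contact force between tin_b and glue below 0.1 N and contact force between tin_b and screwdriver below 0.1 N and (x of tin_a in the frame of tray between -0.056 and 0.056 m and y of tin_a in the frame of tray between -0.126 and 0.126 m and z of tin_a in the frame of tray between 0.001 and 0.01 m and contact force between tin_a and tray below 4.8 N and angle between tin_a's own z axis and vertical below 0.12 rad and linear speed of tin_a below 0.02 m/s and contact force between tin_a and the arm below 0.3 N and contact force between tin_a and the fingers below 0.3 N) and (x of tin_c in the frame of tray between -0.056 and 0.056 m and y of tin_c in the frame of tray between -0.126 and 0.126 m and z of tin_c in the frame of tray between 0.001 and 0.01 m and contact force between tin_c and tray below 4.8 N and angle between tin_c's own z axis and vertical below 0.12 rad and linear speed of tin_c below 0.02 m/s and contact force between tin_c and the arm below 0.3 N and contact force between tin_c and the fingers below 0.3 N)) or (height (world z) of tin_c above 0.1 m and angle between tin_c's own z axis and vertical below 0.25 rad and linear speed of tin_c below 0.03 m/s and contact force between the fingers and tin_c above 1 N and contact force between tin_c and mat below 0.1 N and contact force between tin_c and tray below 0.1 N and contact force between tin_c and tin_a below 0.1 N and contact force between tin_c and tin_b below 0.1 N and contact force between tin_c and flange below 0.1 N and contact force between tin_c and glue below 0.1 N and contact force between tin_c and screwdriver below 0.1 N and (x of tin_a in the frame of tray between -0.056 and 0.056 m and y of tin_a in the frame of tray between -0.126 and 0.126 m and z of tin_a in the frame of tray between 0.001 and 0.01 m and contact force between tin_a and tray below 4.8 N and angle between tin_a's own z axis and vertical below 0.12 rad and linear speed of tin_a below 0.02 m/s and contact force between tin_a and the arm below 0.3 N and contact force between tin_a and the fingers below 0.3 N) and (x of tin_b in the frame of tray between -0.056 and 0.056 m and y of tin_b in the frame of tray between -0.126 and 0.126 m and z of tin_b in the frame of tray between 0.001 and 0.01 m and contact force between tin_b and tray below 4.8 N and angle between tin_b's own z axis and vertical below 0.12 rad and linear speed of tin_b below 0.02 m/s and contact force between tin_b and the arm below 0.3 N and contact force between tin_b and the fingers below 0.3 N)))); the arm keeps its last pose, push and grip.
It fails at once if a tin is tipped over (more than about 45 degrees) (angle between any of tin_a, tin_b, tin_c's own z axis and vertical above 0.8 rad).
It fails at once if a bystander is pushed more than 30 mm (distance of any of flange, glue, screwdriver from where it was at the start of the episode above 0.03 m).
It also fails if it takes over 72 s, if anything falls off the work surface, if the arm or the gripper's body presses on something with over 40 N, if the wrist force passes 120 N, or if a joint passes its speed limit or range.

ROBOT

A 6-joint arm with a two-finger parallel gripper is mounted at the origin on the work surface. World frame = base frame: x ahead of the robot, y to its left, z up, the work surface at z = 0. Lengths are in mm, angles in rad, forces in N, time in s.
With the tool pointing down it reaches from about 350 to 875 mm from the base axis. Payload 4.2 kg.
Tool frame: the origin (TCP) lies midway between the tips of the shut fingers; the grasp point (between the pads) lies 19 mm behind it; z points along the fingers, y is the line along which they close (so a half turn about z gives the same grasp; the last joint's range is limited). The gripper opens to 85 mm and grips with 20 to 120 N. Pads are 22 mm wide; open, the fingers measure 114 mm over their backs; the gripper's body (76 mm by 85 mm) begins 54 mm behind the grasp point. The pads swing forward as they close: fully open they stand 13 mm farther back than shut.
Start: joints at [1.513, 0.385, 0.008, 0, -1.194, -0.259], TCP at [194.672, 593.887, 200.212] pointing down, gripper open.
Joint ranges: [-3.14, 3.14], [-1.21, 2.06], [-1.07, 1.41], [-3.16, 2.05], [-2.99, -0.16], [-3.1, 3.1]. Speed limits (rad/s): [2.79, 2.79, 3.14, 3.14, 3.14, 3.14].

INTERFACE

Orientations are given as a unit quaternion [x, y, z, w].
In Python, from bench import arm gives the robot as it stands.
- The arm moves only by the tool send_rows, never from a script. Its argument "targets" is a list of rows, each an object of numbers: "gripper": the gripper command: -1 is fully open, 1 is shut, values between are in proportion; "x", "y", "z": the shift along the tool's x, y, z in cm; "ax", "ay", "az": the turn, a rotation vector about the tool's x, y, z in degrees. A call has 1 to 5 rows; each row shifts and turns the commanded pose from where the row before left it, along the tool's axes as they then stand; what a row does not reach is not made up. A row lasts 1/12 s, in which the tool goes at most 41.7 mm and 7.16 degrees, less where a joint would pass 70% of its speed; a pose out of reach is approached as far as the arm can. A call is refused whole if a number of a shift passes 4.17 or a number of a turn 7.16, either way. A call with a gripper value outside its range is refused whole. The fingers move at their own pace and stop on an object; the grip force is fixed at half the most. Time passes only in rows, so rows that do not move let the fingers close. It gives the time, the measured TCP pose, the force, the opening and the grip force at its end, in the units of the state.
- arm.read_state(): the state, without advancing time (a new reading comes with each control period).
- arm.get_image(name): name is "side" or "top"; returns (picture, depth): 400x640x3 uint8, red, green, blue; 400x640 float32, mm along the optical axis (not along the pixel's ray), 0 where there is no reading.
- arm.camera_model(name): a dict with "fx", "fy", "cx", "cy" (pixels), "distortion" ([k1, k2, p1, p2, k3] as OpenCV has them; the pictures are not rectified), "cam_to_world" (4x4, takes a point from camera to world coordinates). Camera axes: x right, y down, z forward; pixel columns grow to the right and rows downward; lengths in mm; the calibration is good to about 2 mm. A picture is of the moment at which its call begins. camera_model takes no time and is no camera call.
- arm.job_done(): hands the job in; it is judged then, once.
Trained networks look in the newest picture that a camera, given by its name, has taken for a name from the list of things; names that differ only in an ending like _2 or _b are one class to them, and where a whole thing is asked for, a point or a joint stands for the part that bears it (a point fixed in the world has none). Each returns a list of dicts, best first, with "score" (0 to 1); they miss things now and then, are a little off and sometimes report something else, mostly with a low value. They report only what shows in the picture. A call takes as long as a camera call.
- arm.boxes_of(camera, thing): "rect" ([left, top, width, height] in pixels, round what is visible of it).
The state is a dict: "clock": time; "joints": joint angles; "joint_vel": joint speeds; "joint_efforts": joint torques, N m; "position": TCP position; "ee_rot": TCP orientation; "contact_force": force on the tool from outside, world axes, zero at the start; "wrist_torque": the same for the moment, N m; "gripper_width": finger opening in mm; "grasp_force": force on a finger pad.
Only numpy, scipy, OpenCV 4.12 (cv2) and the standard library are available. Lean on these libraries where they do the work, as an engineer would, in place of code of your own. Each camera call takes 0.05 s, during which the arm holds its last target. There are 200 camera calls.

## Working session

There is one attempt and no reset: what is moved stays moved. The work goes in short steps, Python scripts to look and compute and a tool call to move; the robot and the scene stay as the last step left them, time stands still between calls to the robot, and variables do not carry over. Pictures are saved under pics/ and viewed, at most 10 in all, crops included, and the job is handed in when it is done.

Besides the shell and the picture viewer there is one more tool, called after "Emit:" by a JSON object that holds its "api" and its "payload", one argument or row to a line. send_rows: Moves the arm, as the interface text tells. Its arguments: {"type":"object","properties":{"targets":{"type":"array"}},"required":["targets"]}

```bash
mkdir -p pics
cat > h.py <<'E'
import numpy as np, cv2
from bench import arm
def world(name,depth,u,v,z=None):
    m=arm.camera_model(name);K=np.array([[m['fx'],0,m['cx']],[0,m['fy'],m['cy']],[0,0,1.]])
    p=cv2.undistortPoints(np.array([[[u,v]]],float),K,np.array(m['distortion'],float))[0,0]
    T=np.array(m['cam_to_world']);d=T[:3,:3]@np.array([p[0],p[1],1]);o=T[:3,3]
    if z is not None: return o+d*(z-o[2])/d[2]
    return o+d*depth[int(v),int(u)]
E
python3 - <<'E'
from h import *
for n in("top","side"):
    im,d=arm.get_image(n);cv2.imwrite(f'pics/{n}0.png',im[:,:,::-1])
    for t in("tin_a","tray","mat","flange","glue","screwdriver"):
        for b in arm.boxes_of(n,t)[:4]:
            r=b['rect'];u,v=r[0]+r[2]/2,r[1]+r[3]/2
            print(n,t,round(b['score'],2),np.round(r),np.round(world(n,d,u,v)))
s=arm.read_state();print({k:np.round(v,3) for k,v in s.items()})
E
```

```text
top tin_a 0.9 [434. 207.  30.  22.] [ 545. -317.   89.]
top tin_a 0.83 [400. 200.  30.  27.] [ 557. -231.   91.]
top tin_a 0.64 [365. 203.  18.  26.] [ 555. -132.   93.]
top tray 0.84 [183. 203. 116.  66.] [521. 215.   5.]
top mat 0.97 [355. 192. 108.  53.] [ 545. -218.   93.]
top flange 0.64 [303. 151.  23.  21.] [704.  12.  57.]
top glue 0.55 [236. 156.  14.  14.] [703. 195.  69.]
top glue 0.31 [304. 149.  24.  27.] [704.   9.  48.]
top screwdriver 0.64 [383. 129.  10.  68.] [ 705. -183.   14.]
side tin_a 0.88 [339. 107.  20.  34.] [ 540. -293.   77.]
side tin_a 0.79 [325. 155.  23.  35.] [561. -99.  72.]
side tin_a 0.74 [333. 130.  20.  30.] [ 552. -203.   77.]
side tray 0.6 [293. 231.  96. 151.] [525. 230.   2.]
side mat 0.81 [311. 125.  58.  74.] [ 554. -120.   89.]
side flange 0.8 [254. 203.  26.  26.] [718.  37.  46.]
side glue 0.62 [248. 264.  17.  29.] [703. 215.  64.]
side screwdriver 0.87 [253. 157.  39.  10.] [ 747. -176.   19.]
{'clock': np.float64(0.7), 'joints': array([ 1.513,  0.385,  0.008, -0.   , -1.194, -0.259]), 'joint_vel': array([-0.001, -0.001,  0.   , -0.001, -0.002,  0.   ]), 'joint_efforts': array([ 2.0000e-03, -3.9195e+01,  1.8859e+01,  4.1900e+00, -0.0000e+00,
       -0.0000e+00]), 'position': array([194.661, 593.881, 200.24 ]), 'ee_rot': array([ 0.987, -0.158, -0.   , -0.   ]), 'contact_force': array([-0.5  ,  0.044, -0.465]), 'wrist_torque': array([-0.067, -0.033,  0.013]), 'grasp_force': np.float64(0.0), 'gripper_width': np.float64(85.155)}
```

```bash
cat >> h.py <<'E'
def cloud(n):
    im,d=arm.get_image(n);m=arm.camera_model(n);K=np.array([[m['fx'],0,m['cx']],[0,m['fy'],m['cy']],[0,0,1.]])
    v,u=np.mgrid[0:400,0:640];p=cv2.undistortPoints(np.stack([u,v],-1).reshape(-1,1,2).astype(float),K,np.array(m['distortion'],float))[:,0]
    T=np.array(m['cam_to_world']);P=np.c_[p,np.ones(len(p))]*d.reshape(-1,1)@T[:3,:3].T+T[:3,3]
    return im,d,P.reshape(400,640,3)
E
python3 - <<'E'
from h import *
for n in("top","side"):
    im,d,P=cloud(n);print(n,np.round(arm.camera_model(n)['cam_to_world'][0:3],2)[:,3])
    hsv=cv2.cvtColor(im,cv2.COLOR_RGB2HSV)
    z=P[...,2];ok=d>0
    lid=ok&(z>82)&(z<97)&(abs(P[...,0]-550)<60)&(P[...,1]<-60)&(P[...,1]>-380)
    k,l,st,c=cv2.connectedComponentsWithStats(lid.astype(np.uint8))
    for i in range(1,k):
        if st[i,4]>30:
            q=P[l==i];print('lid',st[i],np.round(q.mean(0),1),np.round(q.min(0)),np.round(q.max(0)))
            cc,r=cv2.minEnclosingCircle(q[:,:2].astype(np.float32));print('   circ',cc,r)
    def rect(name,mask):
        k,l,st,c=cv2.connectedComponentsWithStats(mask.astype(np.uint8));i=1+st[1:,4].argmax()
        q=P[l==i];print(name,st[i],cv2.minAreaRect(q[:,:2].astype(np.float32)))
    h,s=hsv[...,0],hsv[...,1]
    rect('tray',ok&(h<18)&(s>120)&(z<25)&(P[...,1]>30)&(P[...,1]<420)&(P[...,0]<640)&(P[...,0]>400))
    rect('mat',ok&(h>95)&(h<130)&(s>80)&(z<15))
a=cv2.imread('pics/top0.png')[100:320,140:500];b=cv2.imread('pics/side0.png')[60:400,200:440]
cv2.imwrite('pics/c.png',np.vstack([cv2.resize(a,(560,342)),]))
cv2.imwrite('pics/d.png',cv2.resize(b,(420,595)))
E
```

```text
top [ 442.64  -24.27 1146.02]
lid [362 201  23  23 423] [ 564.7 -129.9   91. ] [ 537. -157.   82.] [ 593. -103.   97.]
   circ (565.046630859375, -130.26759338378906) 28.454452514648438
lid [403 202  23  23 429] [ 559.3 -231.6   91.1] [ 532. -258.   83.] [ 587. -204.   96.]
   circ (559.7860717773438, -232.45533752441406) 28.656269073486328
lid [441 205  25  23 436] [ 548.6 -326.1   91.3] [ 522. -356.   82.] [ 577. -298.   97.]
   circ (549.52099609375, -327.4474792480469) 29.90500259399414
tray [ 183  205  119   67 7433] ((515.6571044921875, 212.1993408203125), (315.12109375, 170.83761596679688), 87.00508117675781)
mat [ 353  192  108   54 3005] ((556.6588745117188, -227.9051971435547), (283.4295349121094, 126.1384048461914), 84.40843963623047)
side [536.23 584.   766.12]
lid [337 108  20  14 225] [ 548.3 -321.    89.5] [ 521. -355.   82.] [ 577. -295.   93.]
   circ (547.3441162109375, -325.7713317871094) 30.44874382019043
lid [331 128  21  16 261] [ 559.3 -226.5   89.6] [ 531. -259.   82.] [ 587. -202.   93.]
   circ (558.2867431640625, -229.6576385498047) 29.798097610473633
lid [326 152  22  18 310] [ 564.3 -125.1   89.7] [ 537. -160.   82.] [ 592. -100.   93.]
   circ (564.32177734375, -129.5780792236328) 30.421566009521484
tray [  294   233    96   148 11118] ((514.33642578125, 204.8228759765625), (322.4181823730469, 174.48696899414062), 87.10391235351562)
mat [318 130  51  69 882] ((542.0812377929688, -226.62376403808594), (289.35736083984375, 102.4274673461914), 83.81414794921875)
```

View pics/c.png

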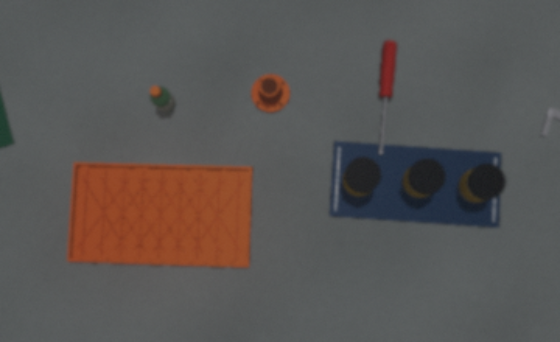

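View pics/d.png

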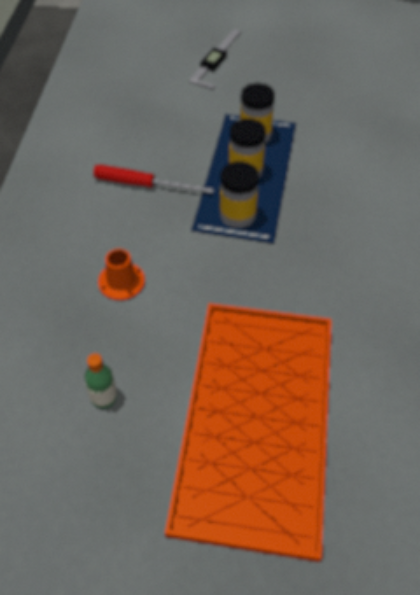

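The top view shows the tray on the left (crop 70–252, 165–267). The mat is on the right with its three tins upright at about (362,177), (424,179) and (485,183). The screwdriver tip is just at the mat's edge, and the flange and glue stand well off. The side view agrees.

I'll start with the tin nearest the tray, at (565,-130).

Emit:
{"api": "send_rows", "payload": {
  "targets": [
    {"gripper": -1,"az": -7},
    {"gripper": -1,"az": -7},
    {"gripper": -1,"x": 2.1,"y": 3.45},
    {"gripper": -1,"x": 2.1,"y": 3.45},
    {"gripper": -1,"x": 2.1,"y": 3.45}
  ]
}}

```text
$.targets[0]: bad value
```

Emit:
{"api": "send_rows", "payload": {
  "targets": [
    {"gripper": -1,"x": 2.1,"y": 3.45},
    {"gripper": -1,"x": 2.1,"y": 3.45},
    {"gripper": -1,"x": 2.1,"y": 3.45},
    {"gripper": -1,"x": 2.1,"y": 3.45},
    {"gripper": -1,"x": 2.1,"y": 3.45}
  ]
}}

```text
$.targets[0]: bad value
```

Emit:
{"api": "send_rows", "payload": {
  "targets": [
    {"gripper": -1,"x": 2.1,"y": 3.45},
    {"gripper": -1,"x": 2.1,"y": 3.45},
    {"gripper": -1,"x": 2.1,"y": 3.45},
    {"gripper": -1,"x": 2.1,"y": 3.45},
    {"gripper": -1,"x": 2.1,"y": 3.45}
  ]
}}

```text
$.targets[0]: bad value
```

Emit:
{"api": "send_rows", "payload": {
  "targets": [
    {"gripper": -1,"x": 2.1,"y": 3.45},
    {"gripper": -1,"x": 2.1,"y": 3.45},
    {"gripper": -1,"x": 2.1,"y": 3.45},
    {"gripper": -1},
    {"gripper": -1}
  ]
}}

```text
$.targets[0]: bad value
```

Emit:
{"api": "send_rows", "payload": {
  "targets": [
    {"gripper": -1,"x": 0,"y": 0,"z": 0,"ax": 0,"ay": 0,"az": -7},
    {"gripper": -1,"x": 0,"y": 0,"z": 0,"ax": 0,"ay": 0,"az": -7}
  ]
}}

```text
clock: 0.97
position: [194.7, 593.9, 200.2]
ee_rot: [0.999, -0.033, -0.0, -0.0]
contact_force: [-0.6, 0.5, -0.4]
gripper_width: 85.4
grasp_force: 0.0
```

Emit:
{"api": "send_rows", "payload": {
  "targets": [
    {"gripper": -1,"x": 2.1,"y": 3.45,"z": 0,"ax": 0,"ay": 0,"az": 0},
    {"gripper": -1,"x": 2.1,"y": 3.45,"z": 0,"ax": 0,"ay": 0,"az": 0},
    {"gripper": -1,"x": 2.1,"y": 3.45,"z": 0,"ax": 0,"ay": 0,"az": 0},
    {"gripper": -1,"x": 2.1,"y": 3.45,"z": 0,"ax": 0,"ay": 0,"az": 0},
    {"gripper": -1,"x": 2.1,"y": 3.45,"z": 0,"ax": 0,"ay": 0,"az": 0}
  ]
}}

```text
clock: 1.38
position: [287.4, 412.5, 200.3]
ee_rot: [0.999, -0.036, 0.0, -0.0]
contact_force: [0.5, 0.7, -0.2]
gripper_width: 85.4
grasp_force: 0.0
```

Emit:
{"api": "send_rows", "payload": {
  "targets": [
    {"gripper": -1,"x": 2.1,"y": 3.45,"z": 0,"ax": 0,"ay": 0,"az": 0},
    {"gripper": -1,"x": 2.1,"y": 3.45,"z": 0,"ax": 0,"ay": 0,"az": 0},
    {"gripper": -1,"x": 2.1,"y": 3.45,"z": 0,"ax": 0,"ay": 0,"az": 0},
    {"gripper": -1,"x": 2.1,"y": 3.45,"z": 0,"ax": 0,"ay": 0,"az": 0},
    {"gripper": -1,"x": 2.1,"y": 3.45,"z": 0,"ax": 0,"ay": 0,"az": 0}
  ]
}}

```text
clock: 1.8
position: [379.6, 232.8, 200.7]
ee_rot: [0.999, -0.036, 0.0, -0.0]
contact_force: [1.6, 0.2, -0.8]
gripper_width: 85.1
grasp_force: 0.0
```

Emit:
{"api": "send_rows", "payload": {
  "targets": [
    {"gripper": -1,"x": 2.1,"y": 3.45,"z": 0,"ax": 0,"ay": 0,"az": 0},
    {"gripper": -1,"x": 2.1,"y": 3.45,"z": 0,"ax": 0,"ay": 0,"az": 0},
    {"gripper": -1,"x": 2.1,"y": 3.45,"z": 0,"ax": 0,"ay": 0,"az": 0},
    {"gripper": -1,"x": 2.1,"y": 3.45,"z": 0,"ax": 0,"ay": 0,"az": 0},
    {"gripper": -1,"x": 2.1,"y": 3.45,"z": 0,"ax": 0,"ay": 0,"az": 0}
  ]
}}

```text
clock: 2.22
position: [472.0, 53.0, 200.8]
ee_rot: [0.999, -0.036, 0.001, -0.0]
contact_force: [1.8, 0.4, -0.5]
gripper_width: 85.6
grasp_force: 0.0
```

Emit:
{"api": "send_rows", "payload": {
  "targets": [
    {"gripper": -1,"x": 2.1,"y": 3.45,"z": 0,"ax": 0,"ay": 0,"az": 0},
    {"gripper": -1,"x": 2.1,"y": 3.45,"z": 0,"ax": 0,"ay": 0,"az": 0},
    {"gripper": -1,"x": 2.1,"y": 3.45,"z": 0,"ax": 0,"ay": 0,"az": 0},
    {"gripper": -1,"x": 0,"y": 0,"z": 0,"ax": 0,"ay": 0,"az": 0},
    {"gripper": -1,"x": 0,"y": 0,"z": 0,"ax": 0,"ay": 0,"az": 0}
  ]
}}

```text
clock: 2.63
position: [527.1, -54.8, 199.7]
ee_rot: [0.999, -0.038, -0.0, 0.0]
contact_force: [-0.3, 0.2, -0.0]
gripper_width: 85.4
grasp_force: 0.0
```

Emit:
{"api": "send_rows", "payload": {
  "targets": [
    {"gripper": -1,"x": 1.43,"y": 2.41,"z": 0,"ax": 0,"ay": 0,"az": 0},
    {"gripper": -1,"x": 1.43,"y": 2.41,"z": 0,"ax": 0,"ay": 0,"az": 0},
    {"gripper": -1,"x": 1.43,"y": 2.41,"z": 0,"ax": 0,"ay": 0,"az": 0},
    {"gripper": -1,"x": 0,"y": 0,"z": 2,"ax": 0,"ay": 0,"az": 0},
    {"gripper": -1,"x": 0,"y": 0,"z": 2,"ax": 0,"ay": 0,"az": 0}
  ]
}}

```text
clock: 3.05
position: [565.4, -127.9, 160.9]
ee_rot: [0.999, -0.036, 0.002, -0.0]
contact_force: [-0.4, -0.1, 0.0]
gripper_width: 85.6
grasp_force: 0.0
```

Emit:
{"api": "send_rows", "payload": {
  "targets": [
    {"gripper": -1,"x": 0,"y": 0,"z": 1.5,"ax": 0,"ay": 0,"az": 0},
    {"gripper": -1,"x": 0,"y": 0,"z": 1,"ax": 0,"ay": 0,"az": 0},
    {"gripper": -1,"x": 0,"y": 0,"z": 0,"ax": 0,"ay": 0,"az": 0},
    {"gripper": -1,"x": 0,"y": 0,"z": 0,"ax": 0,"ay": 0,"az": 0}
  ]
}}

```text
clock: 3.38
position: [564.4, -127.3, 135.5]
ee_rot: [0.999, -0.035, -0.0, 0.0]
contact_force: [0.2, -0.5, 0.7]
gripper_width: 85.6
grasp_force: 0.0
```

Emit:
{"api": "send_rows", "payload": {
  "targets": [
    {"gripper": -1,"x": 0,"y": 0.25,"z": 2.2,"ax": 0,"ay": 0,"az": 0},
    {"gripper": -1,"x": 0,"y": 0,"z": 2.5,"ax": 0,"ay": 0,"az": 0},
    {"gripper": -1,"x": 0,"y": 0,"z": 2.5,"ax": 0,"ay": 0,"az": 0},
    {"gripper": -1,"x": 0,"y": 0,"z": 2,"ax": 0,"ay": 0,"az": 0},
    {"gripper": -1,"x": 0,"y": 0,"z": 1.5,"ax": 0,"ay": 0,"az": 0}
  ]
}}

```text
clock: 3.8
position: [564.5, -130.0, 28.0]
ee_rot: [0.999, -0.036, 0.0, -0.0]
contact_force: [-0.6, -0.3, -0.2]
gripper_width: 85.5
grasp_force: 0.0
```

Emit:
{"api": "send_rows", "payload": {
  "targets": [
    {"gripper": -1,"x": 0,"y": 0,"z": 0,"ax": 0,"ay": 0,"az": 0},
    {"gripper": -1,"x": 0,"y": 0,"z": 0,"ax": 0,"ay": 0,"az": 0},
    {"gripper": -1,"x": 0,"y": 0,"z": 0,"ax": 0,"ay": 0,"az": 0},
    {"gripper": -1,"x": 0,"y": 0,"z": 0,"ax": 0,"ay": 0,"az": 0}
  ]
}}

```text
clock: 4.13
position: [565.7, -130.4, 30.2]
ee_rot: [0.999, -0.036, 0.002, 0.0]
contact_force: [0.4, -0.0, 0.2]
gripper_width: 85.6
grasp_force: 0.0
```

Emit:
{"api": "send_rows", "payload": {
  "targets": [
    {"gripper": 1,"x": 0,"y": 0,"z": 0,"ax": 0,"ay": 0,"az": 0},
    {"gripper": 1,"x": 0,"y": 0,"z": 0,"ax": 0,"ay": 0,"az": 0},
    {"gripper": 1,"x": 0,"y": 0,"z": 0,"ax": 0,"ay": 0,"az": 0},
    {"gripper": 1,"x": 0,"y": 0,"z": 0,"ax": 0,"ay": 0,"az": 0},
    {"gripper": 1,"x": 0,"y": 0,"z": 0,"ax": 0,"ay": 0,"az": 0}
  ]
}}

```text
clock: 4.55
position: [564.8, -130.4, 29.4]
ee_rot: [0.999, -0.036, 0.001, 0.0]
contact_force: [-1.5, 2.7, 5.6]
gripper_width: 54.6
grasp_force: 63.2
```

Emit:
{"api": "send_rows", "payload": {
  "targets": [
    {"gripper": 1,"x": 0,"y": 0,"z": 0,"ax": 0,"ay": 0,"az": 0},
    {"gripper": 1,"x": 0,"y": 0,"z": 0,"ax": 0,"ay": 0,"az": 0},
    {"gripper": 1,"x": 0,"y": 0,"z": 0,"ax": 0,"ay": 0,"az": 0},
    {"gripper": 1,"x": 0,"y": 0,"z": 0,"ax": 0,"ay": 0,"az": 0},
    {"gripper": 1,"x": 0,"y": 0,"z": 0,"ax": 0,"ay": 0,"az": 0}
  ]
}}

```text
clock: 4.97
position: [564.8, -130.4, 29.5]
ee_rot: [0.999, -0.036, 0.001, 0.0]
contact_force: [-1.1, 2.8, 5.4]
gripper_width: 54.6
grasp_force: 63.2
```

Emit:
{"api": "send_rows", "payload": {
  "targets": [
    {"gripper": 1,"x": 0,"y": 0,"z": -0.8,"ax": 0,"ay": 0,"az": 0},
    {"gripper": 1,"x": 0,"y": 0,"z": -1.5,"ax": 0,"ay": 0,"az": 0},
    {"gripper": 1,"x": 0,"y": 0,"z": -1.5,"ax": 0,"ay": 0,"az": 0},
    {"gripper": 1,"x": 0,"y": 0,"z": -1.5,"ax": 0,"ay": 0,"az": 0},
    {"gripper": 1,"x": 0,"y": 0,"z": -0.8,"ax": 0,"ay": 0,"az": 0}
  ]
}}

```text
clock: 5.38
position: [563.6, -130.6, 89.6]
ee_rot: [0.999, -0.036, -0.0, -0.0]
contact_force: [0.4, -0.0, -7.0]
gripper_width: 54.3
grasp_force: 64.7
```

Emit:
{"api": "send_rows", "payload": {
  "targets": [
    {"gripper": 1,"x": 0,"y": 0,"z": 0,"ax": 0,"ay": 0,"az": 0},
    {"gripper": 1,"x": 0,"y": 0,"z": 0,"ax": 0,"ay": 0,"az": 0},
    {"gripper": 1,"x": 0,"y": 0,"z": 0,"ax": 0,"ay": 0,"az": 0},
    {"gripper": 1,"x": 0,"y": 0,"z": 0,"ax": 0,"ay": 0,"az": 0}
  ]
}}

```text
clock: 5.72
position: [562.9, -130.5, 87.7]
ee_rot: [0.999, -0.036, -0.002, -0.0]
contact_force: [0.3, -0.3, -6.1]
gripper_width: 54.6
grasp_force: 64.8
```

```bash
cat > w.py <<'E'
from h import *
f=[]
for i in range(8):
    arm.get_image("side");s=arm.read_state();f.append(np.r_[s['contact_force'],s['joint_efforts'][1:3]])
print(np.mean(f,0).round(2),np.std(f,0).round(2),s['position'],s['clock'],s['gripper_width'])
E
python3 w.py
```

```text
[  0.19  -0.18  -6.38 -41.02  17.96] [0.64 0.51 0.33 0.08 0.02] [ 564.08317331 -130.53783749   89.1018246 ] 6.1167 54.60296020145736
```

About 650 g, so A is very likely the full one. I'll put it back and weigh the others.

Emit:
{"api": "send_rows", "payload": {
  "targets": [
    {"gripper": 1,"x": 0,"y": 0,"z": 1.5,"ax": 0,"ay": 0,"az": 0},
    {"gripper": 1,"x": 0,"y": 0,"z": 2,"ax": 0,"ay": 0,"az": 0},
    {"gripper": 1,"x": 0,"y": 0,"z": 1.5,"ax": 0,"ay": 0,"az": 0},
    {"gripper": 1,"x": 0,"y": 0,"z": 0.6,"ax": 0,"ay": 0,"az": 0},
    {"gripper": 1,"x": 0,"y": 0,"z": 0.3,"ax": 0,"ay": 0,"az": 0}
  ]
}}

```text
clock: 6.53
position: [563.1, -130.6, 29.6]
ee_rot: [0.999, -0.036, -0.002, 0.0]
contact_force: [-4.3, 2.5, 7.1]
gripper_width: 54.5
grasp_force: 66.1
```

Emit:
{"api": "send_rows", "payload": {
  "targets": [
    {"gripper": 1,"x": 0,"y": 0,"z": 0.1,"ax": 0,"ay": 0,"az": 0},
    {"gripper": 1,"x": 0,"y": 0,"z": 0,"ax": 0,"ay": 0,"az": 0},
    {"gripper": 1,"x": 0,"y": 0,"z": 0,"ax": 0,"ay": 0,"az": 0}
  ]
}}

```text
clock: 6.78
position: [565.2, -130.6, 30.1]
ee_rot: [0.999, -0.036, 0.001, 0.0]
contact_force: [0.2, 0.6, -6.3]
gripper_width: 54.5
grasp_force: 65.2
```

Emit:
{"api": "send_rows", "payload": {
  "targets": [
    {"gripper": 1,"x": 0,"y": 0,"z": 0.1,"ax": 0,"ay": 0,"az": 0},
    {"gripper": 1,"x": 0,"y": 0,"z": 0.0,"ax": 0,"ay": 0,"az": 0},
    {"gripper": 1,"x": 0,"y": 0,"z": 0.0,"ax": 0,"ay": 0,"az": 0}
  ]
}}

```text
clock: 7.03
position: [565.3, -130.6, 29.5]
ee_rot: [0.999, -0.036, 0.001, 0.0]
contact_force: [-1.1, 1.0, 0.4]
gripper_width: 54.5
grasp_force: 65.6
```

Emit:
{"api": "send_rows", "payload": {
  "targets": [
    {"gripper": -1,"x": 0,"y": 0,"z": 0,"ax": 0,"ay": 0,"az": 0},
    {"gripper": -1,"x": 0,"y": 0,"z": 0,"ax": 0,"ay": 0,"az": 0},
    {"gripper": -1,"x": 0,"y": 0,"z": 0,"ax": 0,"ay": 0,"az": 0},
    {"gripper": -1,"x": 0,"y": 0,"z": 0,"ax": 0,"ay": 0,"az": 0},
    {"gripper": -1,"x": 0,"y": 0,"z": 0,"ax": 0,"ay": 0,"az": 0}
  ]
}}

```text
clock: 7.45
position: [564.4, -130.6, 28.5]
ee_rot: [0.999, -0.036, 0.0, 0.0]
contact_force: [-0.3, -0.4, 0.2]
gripper_width: 85.4
grasp_force: 0.0
```

Emit:
{"api": "send_rows", "payload": {
  "targets": [
    {"gripper": -1,"x": 0,"y": 0,"z": -1.5,"ax": 0,"ay": 0,"az": 0},
    {"gripper": -1,"x": 0,"y": 0,"z": -2.5,"ax": 0,"ay": 0,"az": 0},
    {"gripper": -1,"x": 0,"y": 0,"z": -2.5,"ax": 0,"ay": 0,"az": 0},
    {"gripper": -1,"x": 0,"y": 0,"z": -2.5,"ax": 0,"ay": 0,"az": 0},
    {"gripper": -1,"x": 0,"y": 0,"z": -1,"ax": 0,"ay": 0,"az": 0}
  ]
}}

```text
clock: 7.87
position: [566.2, -130.9, 132.1]
ee_rot: [0.999, -0.036, 0.003, 0.0]
contact_force: [0.2, 0.3, 0.5]
gripper_width: 85.6
grasp_force: 0.0
```

Emit:
{"api": "send_rows", "payload": {
  "targets": [
    {"gripper": -1,"x": 0.07,"y": 3.35,"z": 0,"ax": 0,"ay": 0,"az": 0},
    {"gripper": -1,"x": 0.07,"y": 3.35,"z": 0,"ax": 0,"ay": 0,"az": 0},
    {"gripper": -1,"x": 0.07,"y": 3.35,"z": 0,"ax": 0,"ay": 0,"az": 0},
    {"gripper": -1,"x": 0,"y": 0,"z": 0,"ax": 0,"ay": 0,"az": 0},
    {"gripper": -1,"x": 0,"y": 0,"z": 0,"ax": 0,"ay": 0,"az": 0}
  ]
}}

```text
clock: 8.28
position: [558.2, -232.4, 127.3]
ee_rot: [0.999, -0.038, -0.001, -0.0]
contact_force: [0.6, 0.8, 0.0]
gripper_width: 85.4
grasp_force: 0.0
```

Emit:
{"api": "send_rows", "payload": {
  "targets": [
    {"gripper": -1,"x": 0,"y": 0,"z": 0,"ax": 0,"ay": 0,"az": 0},
    {"gripper": -1,"x": 0,"y": 0,"z": 0,"ax": 0,"ay": 0,"az": 0}
  ]
}}

```text
clock: 8.45
position: [558.8, -230.2, 127.9]
ee_rot: [0.999, -0.036, -0.0, -0.0]
contact_force: [-0.8, 0.7, 0.8]
gripper_width: 85.3
grasp_force: 0.0
```

Good; down 9.9 cm, grip, and lift high (12 cm).

Emit:
{"api": "send_rows", "payload": {
  "targets": [
    {"gripper": -1,"x": 0,"y": 0.1,"z": 2.2,"ax": 0,"ay": 0,"az": 0},
    {"gripper": -1,"x": 0,"y": 0,"z": 2.5,"ax": 0,"ay": 0,"az": 0},
    {"gripper": -1,"x": 0,"y": 0,"z": 2.5,"ax": 0,"ay": 0,"az": 0},
    {"gripper": -1,"x": 0,"y": 0,"z": 1.7,"ax": 0,"ay": 0,"az": 0},
    {"gripper": -1,"x": 0,"y": 0,"z": 1,"ax": 0,"ay": 0,"az": 0}
  ]
}}

```text
clock: 8.87
position: [557.6, -230.4, 26.8]
ee_rot: [0.999, -0.036, -0.002, -0.0]
contact_force: [-1.0, 0.0, -0.1]
gripper_width: 85.5
grasp_force: 0.0
```

Emit:
{"api": "send_rows", "payload": {
  "targets": [
    {"gripper": -1,"x": 0,"y": 0,"z": 0,"ax": 0,"ay": 0,"az": 0},
    {"gripper": -1,"x": 0,"y": 0,"z": 0,"ax": 0,"ay": 0,"az": 0},
    {"gripper": -1,"x": 0,"y": 0,"z": 0,"ax": 0,"ay": 0,"az": 0}
  ]
}}

```text
clock: 9.12
position: [560.1, -231.8, 30.6]
ee_rot: [0.999, -0.036, 0.001, 0.0]
contact_force: [0.3, -0.1, -0.1]
gripper_width: 85.3
grasp_force: 0.0
```

Emit:
{"api": "send_rows", "payload": {
  "targets": [
    {"gripper": 1,"x": 0,"y": 0,"z": 0,"ax": 0,"ay": 0,"az": 0},
    {"gripper": 1,"x": 0,"y": 0,"z": 0,"ax": 0,"ay": 0,"az": 0},
    {"gripper": 1,"x": 0,"y": 0,"z": 0,"ax": 0,"ay": 0,"az": 0},
    {"gripper": 1,"x": 0,"y": 0,"z": 0,"ax": 0,"ay": 0,"az": 0},
    {"gripper": 1,"x": 0,"y": 0,"z": 0,"ax": 0,"ay": 0,"az": 0}
  ]
}}

```text
clock: 9.53
position: [560.0, -232.0, 30.7]
ee_rot: [0.999, -0.036, 0.001, 0.0]
contact_force: [-0.6, 1.2, 5.5]
gripper_width: 54.7
grasp_force: 64.0
```

Emit:
{"api": "send_rows", "payload": {
  "targets": [
    {"gripper": 1,"x": 0,"y": 0,"z": 0,"ax": 0,"ay": 0,"az": 0},
    {"gripper": 1,"x": 0,"y": 0,"z": 0,"ax": 0,"ay": 0,"az": 0},
    {"gripper": 1,"x": 0,"y": 0,"z": -0.8,"ax": 0,"ay": 0,"az": 0},
    {"gripper": 1,"x": 0,"y": 0,"z": -1.7,"ax": 0,"ay": 0,"az": 0},
    {"gripper": 1,"x": 0,"y": 0,"z": -2.5,"ax": 0,"ay": 0,"az": 0}
  ]
}}

```text
clock: 9.95
position: [555.5, -231.1, 76.3]
ee_rot: [0.999, -0.037, -0.004, -0.001]
contact_force: [1.1, -0.1, -3.6]
gripper_width: 54.4
grasp_force: 64.2
```

Emit:
{"api": "send_rows", "payload": {
  "targets": [
    {"gripper": 1,"x": 0,"y": 0,"z": -2.5,"ax": 0,"ay": 0,"az": 0},
    {"gripper": 1,"x": 0,"y": 0,"z": -2.5,"ax": 0,"ay": 0,"az": 0},
    {"gripper": 1,"x": 0,"y": 0,"z": -2,"ax": 0,"ay": 0,"az": 0},
    {"gripper": 1,"x": 0,"y": 0,"z": -1,"ax": 0,"ay": 0,"az": 0},
    {"gripper": 1,"x": 0,"y": 0,"z": 0,"ax": 0,"ay": 0,"az": 0}
  ]
}}

```text
clock: 10.37
position: [559.6, -232.2, 161.2]
ee_rot: [0.999, -0.036, 0.002, 0.0]
contact_force: [0.5, 1.2, -4.0]
gripper_width: 54.3
grasp_force: 64.2
```

Emit:
{"api": "send_rows", "payload": {
  "targets": [
    {"gripper": 1,"x": 0,"y": 0,"z": 0,"ax": 0,"ay": 0,"az": 0},
    {"gripper": 1,"x": 0,"y": 0,"z": 0,"ax": 0,"ay": 0,"az": 0},
    {"gripper": 1,"x": 0,"y": 0,"z": 0,"ax": 0,"ay": 0,"az": 0}
  ]
}}

```text
clock: 10.62
position: [557.5, -231.6, 156.9]
ee_rot: [0.999, -0.036, -0.002, -0.001]
contact_force: [0.3, 0.8, -4.3]
gripper_width: 54.6
grasp_force: 64.2
```

```bash
python3 w.py
```

```text
[  0.21   0.11  -3.9  -40.42  19.32] [0.58 0.4  0.41 0.12 0.03] [ 558.81274706 -231.93010228  159.04166535] 11.0167 54.197096318828386
```

Emit:
{"api": "send_rows", "payload": {
  "targets": [
    {"gripper": 1,"x": -0.55,"y": -3.63,"z": 0,"ax": 0,"ay": 0,"az": 0},
    {"gripper": 1,"x": -0.55,"y": -3.63,"z": 0,"ax": 0,"ay": 0,"az": 0},
    {"gripper": 1,"x": -0.55,"y": -3.63,"z": 0,"ax": 0,"ay": 0,"az": 0},
    {"gripper": 1,"x": -0.55,"y": -3.63,"z": 0,"ax": 0,"ay": 0,"az": 0},
    {"gripper": 1,"x": -0.55,"y": -3.63,"z": 0,"ax": 0,"ay": 0,"az": 0}
  ]
}}

```text
clock: 11.43
position: [544.2, -47.4, 159.5]
ee_rot: [0.999, -0.036, 0.0, -0.0]
contact_force: [0.3, -0.0, -3.6]
gripper_width: 54.5
grasp_force: 65.2
```

Emit:
{"api": "send_rows", "payload": {
  "targets": [
    {"gripper": 1,"x": -0.55,"y": -3.63,"z": 0,"ax": 0,"ay": 0,"az": 0},
    {"gripper": 1,"x": -0.55,"y": -3.63,"z": 0,"ax": 0,"ay": 0,"az": 0},
    {"gripper": 1,"x": -0.55,"y": -3.63,"z": 0,"ax": 0,"ay": 0,"az": 0},
    {"gripper": 1,"x": -0.55,"y": -3.63,"z": 0,"ax": 0,"ay": 0,"az": 0},
    {"gripper": 1,"x": -0.55,"y": -3.63,"z": 0,"ax": 0,"ay": 0,"az": 0}
  ]
}}

```text
clock: 11.85
position: [529.9, 135.9, 159.6]
ee_rot: [0.999, -0.036, 0.0, -0.0]
contact_force: [1.2, 0.2, -4.2]
gripper_width: 54.4
grasp_force: 65.2
```

Emit:
{"api": "send_rows", "payload": {
  "targets": [
    {"gripper": 1,"x": -0.55,"y": -3.63,"z": 0,"ax": 0,"ay": 0,"az": 0},
    {"gripper": 1,"x": -0.55,"y": -3.63,"z": 0,"ax": 0,"ay": 0,"az": 0},
    {"gripper": 1,"x": -0.55,"y": -3.63,"z": 0,"ax": 0,"ay": 0,"az": 0},
    {"gripper": 1,"x": -0.55,"y": -3.63,"z": 0,"ax": 0,"ay": 0,"az": 0},
    {"gripper": 1,"x": 0,"y": 0,"z": 0,"ax": 0,"ay": 0,"az": 0}
  ]
}}

```text
clock: 12.27
position: [519.2, 287.1, 159.3]
ee_rot: [0.999, -0.033, 0.001, -0.002]
contact_force: [1.2, -0.5, -4.3]
gripper_width: 54.4
grasp_force: 66.9
```

Emit:
{"api": "send_rows", "payload": {
  "targets": [
    {"gripper": 1,"x": 0,"y": 0,"z": 0,"ax": 0,"ay": 0,"az": 0},
    {"gripper": 1,"x": 0,"y": 0,"z": 0,"ax": 0,"ay": 0,"az": 0},
    {"gripper": 1,"x": 0,"y": 0,"z": 0,"ax": 0,"ay": 0,"az": 0},
    {"gripper": 1,"x": 0,"y": 0,"z": 0,"ax": 0,"ay": 0,"az": 0},
    {"gripper": 1,"x": 0,"y": 0,"z": 0,"ax": 0,"ay": 0,"az": 0}
  ]
}}

```text
clock: 12.68
position: [519.0, 279.5, 159.4]
ee_rot: [0.999, -0.037, 0.0, 0.0]
contact_force: [0.5, 0.9, -3.8]
gripper_width: 54.3
grasp_force: 66.8
```

Emit:
{"api": "send_rows", "payload": {
  "targets": [
    {"gripper": 1,"x": 0,"y": 0,"z": 2,"ax": 0,"ay": 0,"az": 0},
    {"gripper": 1,"x": 0,"y": 0,"z": 2.8,"ax": 0,"ay": 0,"az": 0},
    {"gripper": 1,"x": 0,"y": 0,"z": 2.8,"ax": 0,"ay": 0,"az": 0},
    {"gripper": 1,"x": 0,"y": 0,"z": 2.2,"ax": 0,"ay": 0,"az": 0},
    {"gripper": 1,"x": 0,"y": 0,"z": 1.4,"ax": 0,"ay": 0,"az": 0}
  ]
}}

```text
clock: 13.1
position: [517.8, 278.7, 44.7]
ee_rot: [0.999, -0.037, -0.002, 0.001]
contact_force: [-0.4, -0.4, -5.0]
gripper_width: 54.3
grasp_force: 66.8
```

Emit:
{"api": "send_rows", "payload": {
  "targets": [
    {"gripper": 1,"x": 0,"y": 0,"z": 0.6,"ax": 0,"ay": 0,"az": 0},
    {"gripper": 1,"x": 0,"y": 0,"z": 0.3,"ax": 0,"ay": 0,"az": 0},
    {"gripper": 1,"x": 0,"y": 0,"z": 0.2,"ax": 0,"ay": 0,"az": 0},
    {"gripper": 1,"x": 0,"y": 0,"z": 0.1,"ax": 0,"ay": 0,"az": 0},
    {"gripper": 1,"x": 0,"y": 0,"z": 0.1,"ax": 0,"ay": 0,"az": 0}
  ]
}}

```text
clock: 13.52
position: [519.6, 281.0, 35.4]
ee_rot: [0.999, -0.036, 0.001, -0.001]
contact_force: [-0.3, -0.7, -4.0]
gripper_width: 54.3
grasp_force: 66.8
```

Emit:
{"api": "send_rows", "payload": {
  "targets": [
    {"gripper": 1,"x": 0,"y": 0,"z": 0,"ax": 0,"ay": 0,"az": 0},
    {"gripper": 1,"x": 0,"y": 0,"z": 0,"ax": 0,"ay": 0,"az": 0},
    {"gripper": 1,"x": 0,"y": 0,"z": 0,"ax": 0,"ay": 0,"az": 0}
  ]
}}

```text
clock: 13.77
position: [519.1, 280.8, 34.8]
ee_rot: [0.999, -0.036, 0.0, -0.0]
contact_force: [-0.2, -0.7, -4.6]
gripper_width: 54.4
grasp_force: 66.8
```

Emit:
{"api": "send_rows", "payload": {
  "targets": [
    {"gripper": 1,"x": 0,"y": 0,"z": 0.1,"ax": 0,"ay": 0,"az": 0},
    {"gripper": 1,"x": 0,"y": 0,"z": 0.1,"ax": 0,"ay": 0,"az": 0},
    {"gripper": 1,"x": 0,"y": 0,"z": 0.05,"ax": 0,"ay": 0,"az": 0},
    {"gripper": 1,"x": 0,"y": 0,"z": 0,"ax": 0,"ay": 0,"az": 0},
    {"gripper": 1,"x": 0,"y": 0,"z": 0,"ax": 0,"ay": 0,"az": 0}
  ]
}}

```text
clock: 14.18
position: [519.4, 280.7, 33.3]
ee_rot: [0.999, -0.036, 0.001, -0.0]
contact_force: [-2.3, -1.6, 6.2]
gripper_width: 54.2
grasp_force: 68.0
```

Touching down. I'll release, rise and go back towards tin C (548.5, -326.5).

Emit:
{"api": "send_rows", "payload": {
  "targets": [
    {"gripper": -1,"x": 0,"y": 0,"z": 0,"ax": 0,"ay": 0,"az": 0},
    {"gripper": -1,"x": 0,"y": 0,"z": 0,"ax": 0,"ay": 0,"az": 0},
    {"gripper": -1,"x": 0,"y": 0,"z": 0,"ax": 0,"ay": 0,"az": 0},
    {"gripper": -1,"x": 0,"y": 0,"z": 0,"ax": 0,"ay": 0,"az": 0},
    {"gripper": -1,"x": 0,"y": 0,"z": 0,"ax": 0,"ay": 0,"az": 0}
  ]
}}

```text
clock: 14.6
position: [518.9, 280.6, 31.6]
ee_rot: [0.999, -0.036, 0.0, -0.0]
contact_force: [0.5, -0.3, 0.3]
gripper_width: 85.5
grasp_force: 0.0
```

Emit:
{"api": "send_rows", "payload": {
  "targets": [
    {"gripper": -1,"x": 0,"y": 0,"z": -2,"ax": 0,"ay": 0,"az": 0},
    {"gripper": -1,"x": 0,"y": 0,"z": -3,"ax": 0,"ay": 0,"az": 0},
    {"gripper": -1,"x": 0,"y": 0,"z": -3,"ax": 0,"ay": 0,"az": 0},
    {"gripper": -1,"x": 0,"y": 0,"z": -1.5,"ax": 0,"ay": 0,"az": 0},
    {"gripper": -1,"x": 0,"y": 0,"z": 0,"ax": 0,"ay": 0,"az": 0}
  ]
}}

```text
clock: 15.02
position: [521.2, 282.2, 131.4]
ee_rot: [0.999, -0.036, 0.004, -0.003]
contact_force: [0.5, -0.3, 0.5]
gripper_width: 85.8
grasp_force: 0.0
```

```bash
cat > t.py <<'E'
from h import *
im,d,P=cloud("top")
z=P[...,2]
lid=(d>0)&(z>82)&(z<98)&(abs(P[...,0]-540)<80)&(abs(P[...,1])<400)
k,l,st,c=cv2.connectedComponentsWithStats(lid.astype(np.uint8))
for i in range(1,k):
    if st[i,4]>100: print(st[i],np.round(P[l==i].mean(0),1))
s=arm.read_state();print(s['position'],s['clock'])
E
python3 t.py
```

```text
[362 201  23  23 422] [ 565.3 -130.    91.1]
[441 205  25  24 441] [ 548.6 -326.4   91.1]
[197 237  23  10 163] [503.7 277.   92. ]
[519.82882579 281.42159068 128.83700403] 15.0667
```

Emit:
{"api": "send_rows", "payload": {
  "targets": [
    {"gripper": -1,"x": 0.49,"y": 4.02,"z": 0,"ax": 0,"ay": 0,"az": 0},
    {"gripper": -1,"x": 0.49,"y": 4.02,"z": 0,"ax": 0,"ay": 0,"az": 0},
    {"gripper": -1,"x": 0.49,"y": 4.02,"z": 0,"ax": 0,"ay": 0,"az": 0},
    {"gripper": -1,"x": 0.49,"y": 4.02,"z": 0,"ax": 0,"ay": 0,"az": 0},
    {"gripper": -1,"x": 0.49,"y": 4.02,"z": 0,"ax": 0,"ay": 0,"az": 0}
  ]
}}

```text
clock: 15.48
position: [527.4, 76.3, 125.2]
ee_rot: [0.999, -0.036, -0.001, 0.0]
contact_force: [1.5, 0.3, 0.0]
gripper_width: 85.7
grasp_force: 0.0
```

Emit:
{"api": "send_rows", "payload": {
  "targets": [
    {"gripper": -1,"x": 0.49,"y": 4.02,"z": 0,"ax": 0,"ay": 0,"az": 0},
    {"gripper": -1,"x": 0.49,"y": 4.02,"z": 0,"ax": 0,"ay": 0,"az": 0},
    {"gripper": -1,"x": 0.49,"y": 4.02,"z": 0,"ax": 0,"ay": 0,"az": 0},
    {"gripper": -1,"x": 0.49,"y": 4.02,"z": 0,"ax": 0,"ay": 0,"az": 0},
    {"gripper": -1,"x": 0.49,"y": 4.02,"z": 0,"ax": 0,"ay": 0,"az": 0}
  ]
}}

```text
clock: 15.9
position: [537.4, -125.9, 125.2]
ee_rot: [0.999, -0.036, -0.001, -0.0]
contact_force: [1.3, 0.7, -0.2]
gripper_width: 85.4
grasp_force: 0.0
```

Emit:
{"api": "send_rows", "payload": {
  "targets": [
    {"gripper": -1,"x": 0.49,"y": 4.02,"z": 0,"ax": 0,"ay": 0,"az": 0},
    {"gripper": -1,"x": 0.49,"y": 4.02,"z": 0,"ax": 0,"ay": 0,"az": 0},
    {"gripper": -1,"x": 0.49,"y": 4.02,"z": 0,"ax": 0,"ay": 0,"az": 0},
    {"gripper": -1,"x": 0.49,"y": 4.02,"z": 0,"ax": 0,"ay": 0,"az": 0},
    {"gripper": -1,"x": 0.49,"y": 4.02,"z": 0,"ax": 0,"ay": 0,"az": 0}
  ]
}}

```text
clock: 16.32
position: [547.3, -327.9, 124.8]
ee_rot: [0.999, -0.036, -0.001, -0.001]
contact_force: [0.9, 0.4, -0.1]
gripper_width: 85.3
grasp_force: 0.0
```

Emit:
{"api": "send_rows", "payload": {
  "targets": [
    {"gripper": -1,"x": 0,"y": 0,"z": 0,"ax": 0,"ay": 0,"az": 0},
    {"gripper": -1,"x": 0,"y": 0,"z": 0,"ax": 0,"ay": 0,"az": 0},
    {"gripper": -1,"x": 0,"y": 0,"z": 0,"ax": 0,"ay": 0,"az": 0},
    {"gripper": -1,"x": 0,"y": 0,"z": 0,"ax": 0,"ay": 0,"az": 0},
    {"gripper": -1,"x": 0,"y": 0,"z": 0,"ax": 0,"ay": 0,"az": 0}
  ]
}}

```text
clock: 16.73
position: [548.5, -324.9, 126.4]
ee_rot: [0.999, -0.035, -0.0, -0.0]
contact_force: [0.7, -0.9, -0.0]
gripper_width: 85.7
grasp_force: 0.0
```

Down 9.6 cm, grip, lift 13 cm, weigh.

Emit:
{"api": "send_rows", "payload": {
  "targets": [
    {"gripper": -1,"x": 0,"y": 0.1,"z": 2,"ax": 0,"ay": 0,"az": 0},
    {"gripper": -1,"x": 0,"y": 0,"z": 2.5,"ax": 0,"ay": 0,"az": 0},
    {"gripper": -1,"x": 0,"y": 0,"z": 2.4,"ax": 0,"ay": 0,"az": 0},
    {"gripper": -1,"x": 0,"y": 0,"z": 1.7,"ax": 0,"ay": 0,"az": 0},
    {"gripper": -1,"x": 0,"y": 0,"z": 1,"ax": 0,"ay": 0,"az": 0}
  ]
}}

```text
clock: 17.15
position: [547.4, -325.4, 28.6]
ee_rot: [0.999, -0.035, -0.002, -0.001]
contact_force: [0.0, -1.0, -0.7]
gripper_width: 85.5
grasp_force: 0.0
```

Emit:
{"api": "send_rows", "payload": {
  "targets": [
    {"gripper": -1,"x": 0,"y": 0,"z": 0,"ax": 0,"ay": 0,"az": 0},
    {"gripper": -1,"x": 0,"y": 0,"z": 0,"ax": 0,"ay": 0,"az": 0},
    {"gripper": -1,"x": 0,"y": 0,"z": 0,"ax": 0,"ay": 0,"az": 0}
  ]
}}

```text
clock: 17.4
position: [549.7, -327.3, 32.3]
ee_rot: [0.999, -0.036, 0.001, 0.001]
contact_force: [-0.0, -0.5, 0.8]
gripper_width: 85.4
grasp_force: 0.0
```

Emit:
{"api": "send_rows", "payload": {
  "targets": [
    {"gripper": 1,"x": 0,"y": 0,"z": 0,"ax": 0,"ay": 0,"az": 0},
    {"gripper": 1,"x": 0,"y": 0,"z": 0,"ax": 0,"ay": 0,"az": 0},
    {"gripper": 1,"x": 0,"y": 0,"z": 0,"ax": 0,"ay": 0,"az": 0},
    {"gripper": 1,"x": 0,"y": 0,"z": 0,"ax": 0,"ay": 0,"az": 0},
    {"gripper": 1,"x": 0,"y": 0,"z": 0,"ax": 0,"ay": 0,"az": 0}
  ]
}}

```text
clock: 17.82
position: [549.5, -327.5, 32.3]
ee_rot: [0.999, -0.036, 0.001, 0.001]
contact_force: [-0.5, 2.1, 6.3]
gripper_width: 54.0
grasp_force: 63.9
```

Emit:
{"api": "send_rows", "payload": {
  "targets": [
    {"gripper": 1,"x": 0,"y": 0,"z": 0,"ax": 0,"ay": 0,"az": 0},
    {"gripper": 1,"x": 0,"y": 0,"z": 0,"ax": 0,"ay": 0,"az": 0},
    {"gripper": 1,"x": 0,"y": 0,"z": -0.8,"ax": 0,"ay": 0,"az": 0},
    {"gripper": 1,"x": 0,"y": 0,"z": -1.7,"ax": 0,"ay": 0,"az": 0},
    {"gripper": 1,"x": 0,"y": 0,"z": -2.5,"ax": 0,"ay": 0,"az": 0}
  ]
}}

```text
clock: 18.23
position: [545.6, -326.1, 77.9]
ee_rot: [0.999, -0.037, -0.004, -0.002]
contact_force: [0.2, -0.4, -2.3]
gripper_width: 54.5
grasp_force: 63.7
```

Emit:
{"api": "send_rows", "payload": {
  "targets": [
    {"gripper": 1,"x": 0,"y": 0,"z": -2.5,"ax": 0,"ay": 0,"az": 0},
    {"gripper": 1,"x": 0,"y": 0,"z": -2.5,"ax": 0,"ay": 0,"az": 0},
    {"gripper": 1,"x": 0,"y": 0,"z": -2,"ax": 0,"ay": 0,"az": 0},
    {"gripper": 1,"x": 0,"y": 0,"z": -1,"ax": 0,"ay": 0,"az": 0},
    {"gripper": 1,"x": 0,"y": 0,"z": 0,"ax": 0,"ay": 0,"az": 0}
  ]
}}

```text
clock: 18.65
position: [549.3, -327.7, 163.1]
ee_rot: [0.999, -0.036, 0.002, 0.001]
contact_force: [-0.1, -0.7, -1.9]
gripper_width: 54.2
grasp_force: 63.7
```

Emit:
{"api": "send_rows", "payload": {
  "targets": [
    {"gripper": 1,"x": 0,"y": 0,"z": 0,"ax": 0,"ay": 0,"az": 0},
    {"gripper": 1,"x": 0,"y": 0,"z": 0,"ax": 0,"ay": 0,"az": 0},
    {"gripper": 1,"x": 0,"y": 0,"z": 0,"ax": 0,"ay": 0,"az": 0}
  ]
}}

```text
clock: 18.9
position: [547.2, -326.7, 158.4]
ee_rot: [0.999, -0.036, -0.002, -0.001]
contact_force: [0.2, -0.3, -1.2]
gripper_width: 54.6
grasp_force: 63.7
```

```bash
python3 w.py
```

```text
[ 7.000e-02  1.000e-02 -2.600e+00 -4.261e+01  1.910e+01] [0.4  0.16 0.39 0.13 0.03] [ 548.40779369 -327.21754133  160.55470854] 19.3 54.45855071179967
```

Emit:
{"api": "send_rows", "payload": {
  "targets": [
    {"gripper": 1,"x": -0.55,"y": -3.72,"z": 0,"ax": 0,"ay": 0,"az": 0},
    {"gripper": 1,"x": -0.55,"y": -3.72,"z": 0,"ax": 0,"ay": 0,"az": 0},
    {"gripper": 1,"x": -0.55,"y": -3.72,"z": 0,"ax": 0,"ay": 0,"az": 0},
    {"gripper": 1,"x": -0.55,"y": -3.72,"z": 0,"ax": 0,"ay": 0,"az": 0},
    {"gripper": 1,"x": -0.55,"y": -3.72,"z": 0,"ax": 0,"ay": 0,"az": 0}
  ]
}}

```text
clock: 19.72
position: [534.1, -138.2, 161.0]
ee_rot: [0.999, -0.036, 0.0, 0.0]
contact_force: [0.6, 1.3, -2.8]
gripper_width: 54.0
grasp_force: 65.6
```

Emit:
{"api": "send_rows", "payload": {
  "targets": [
    {"gripper": 1,"x": -0.55,"y": -3.72,"z": 0,"ax": 0,"ay": 0,"az": 0},
    {"gripper": 1,"x": -0.55,"y": -3.72,"z": 0,"ax": 0,"ay": 0,"az": 0},
    {"gripper": 1,"x": -0.55,"y": -3.72,"z": 0,"ax": 0,"ay": 0,"az": 0},
    {"gripper": 1,"x": -0.55,"y": -3.72,"z": 0,"ax": 0,"ay": 0,"az": 0},
    {"gripper": 1,"x": -0.55,"y": -3.72,"z": 0,"ax": 0,"ay": 0,"az": 0}
  ]
}}

```text
clock: 20.13
position: [520.2, 49.6, 161.2]
ee_rot: [0.999, -0.036, 0.001, -0.0]
contact_force: [0.7, 0.7, -2.0]
gripper_width: 54.1
grasp_force: 65.6
```

Emit:
{"api": "send_rows", "payload": {
  "targets": [
    {"gripper": 1,"x": -0.55,"y": -3.72,"z": 0,"ax": 0,"ay": 0,"az": 0},
    {"gripper": 1,"x": -0.55,"y": -3.72,"z": 0,"ax": 0,"ay": 0,"az": 0},
    {"gripper": 1,"x": -0.55,"y": -3.72,"z": 0,"ax": 0,"ay": 0,"az": 0},
    {"gripper": 1,"x": 0,"y": 0,"z": 0,"ax": 0,"ay": 0,"az": 0},
    {"gripper": 1,"x": 0,"y": 0,"z": 0,"ax": 0,"ay": 0,"az": 0}
  ]
}}

```text
clock: 20.55
position: [511.9, 162.4, 160.9]
ee_rot: [0.999, -0.034, 0.0, -0.0]
contact_force: [0.4, -0.6, -2.8]
gripper_width: 54.1
grasp_force: 66.5
```

Emit:
{"api": "send_rows", "payload": {
  "targets": [
    {"gripper": 1,"x": 0,"y": 0,"z": 0,"ax": 0,"ay": 0,"az": 0},
    {"gripper": 1,"x": 0,"y": 0,"z": 0,"ax": 0,"ay": 0,"az": 0},
    {"gripper": 1,"x": 0,"y": 0,"z": 0,"ax": 0,"ay": 0,"az": 0},
    {"gripper": 1,"x": 0,"y": 0,"z": 0,"ax": 0,"ay": 0,"az": 0},
    {"gripper": 1,"x": 0,"y": 0,"z": 0,"ax": 0,"ay": 0,"az": 0}
  ]
}}

```text
clock: 20.97
position: [512.3, 159.4, 160.8]
ee_rot: [0.999, -0.037, 0.0, -0.0]
contact_force: [-0.4, -1.0, -2.0]
gripper_width: 54.3
grasp_force: 66.5
```

Emit:
{"api": "send_rows", "payload": {
  "targets": [
    {"gripper": 1,"x": 0,"y": 0,"z": 2,"ax": 0,"ay": 0,"az": 0},
    {"gripper": 1,"x": 0,"y": 0,"z": 2.8,"ax": 0,"ay": 0,"az": 0},
    {"gripper": 1,"x": 0,"y": 0,"z": 2.8,"ax": 0,"ay": 0,"az": 0},
    {"gripper": 1,"x": 0,"y": 0,"z": 2.2,"ax": 0,"ay": 0,"az": 0},
    {"gripper": 1,"x": 0,"y": 0,"z": 1.4,"ax": 0,"ay": 0,"az": 0}
  ]
}}

```text
clock: 21.38
position: [510.9, 159.0, 46.3]
ee_rot: [0.999, -0.037, -0.002, 0.001]
contact_force: [-0.8, -0.1, -2.1]
gripper_width: 54.7
grasp_force: 66.4
```

Emit:
{"api": "send_rows", "payload": {
  "targets": [
    {"gripper": 1,"x": 0,"y": 0,"z": 0.6,"ax": 0,"ay": 0,"az": 0},
    {"gripper": 1,"x": 0,"y": 0,"z": 0.3,"ax": 0,"ay": 0,"az": 0},
    {"gripper": 1,"x": 0,"y": 0,"z": 0.2,"ax": 0,"ay": 0,"az": 0},
    {"gripper": 1,"x": 0,"y": 0,"z": 0.1,"ax": 0,"ay": 0,"az": 0},
    {"gripper": 1,"x": 0,"y": 0,"z": 0.1,"ax": 0,"ay": 0,"az": 0}
  ]
}}

```text
clock: 21.8
position: [512.9, 160.7, 36.7]
ee_rot: [0.999, -0.036, 0.001, -0.001]
contact_force: [-0.3, 0.2, -2.7]
gripper_width: 54.2
grasp_force: 66.4
```

Emit:
{"api": "send_rows", "payload": {
  "targets": [
    {"gripper": 1,"x": 0,"y": 0,"z": 0.1,"ax": 0,"ay": 0,"az": 0},
    {"gripper": 1,"x": 0,"y": 0,"z": 0,"ax": 0,"ay": 0,"az": 0},
    {"gripper": 1,"x": 0,"y": 0,"z": 0,"ax": 0,"ay": 0,"az": 0},
    {"gripper": 1,"x": 0,"y": 0,"z": 0,"ax": 0,"ay": 0,"az": 0}
  ]
}}

```text
clock: 22.13
position: [512.3, 160.4, 35.0]
ee_rot: [0.999, -0.036, 0.0, -0.0]
contact_force: [-0.4, -0.4, -2.6]
gripper_width: 54.1
grasp_force: 66.4
```

Emit:
{"api": "send_rows", "payload": {
  "targets": [
    {"gripper": 1,"x": 0,"y": 0,"z": 0.07,"ax": 0,"ay": 0,"az": 0},
    {"gripper": 1,"x": 0,"y": 0,"z": 0.07,"ax": 0,"ay": 0,"az": 0},
    {"gripper": 1,"x": 0,"y": 0,"z": 0,"ax": 0,"ay": 0,"az": 0},
    {"gripper": 1,"x": 0,"y": 0,"z": 0,"ax": 0,"ay": 0,"az": 0}
  ]
}}

```text
clock: 22.47
position: [512.5, 160.4, 34.3]
ee_rot: [0.999, -0.036, 0.0, -0.0]
contact_force: [-2.4, -0.4, 5.2]
gripper_width: 54.5
grasp_force: 67.3
```

Emit:
{"api": "send_rows", "payload": {
  "targets": [
    {"gripper": -1,"x": 0,"y": 0,"z": 0,"ax": 0,"ay": 0,"az": 0},
    {"gripper": -1,"x": 0,"y": 0,"z": 0,"ax": 0,"ay": 0,"az": 0},
    {"gripper": -1,"x": 0,"y": 0,"z": 0,"ax": 0,"ay": 0,"az": 0},
    {"gripper": -1,"x": 0,"y": 0,"z": 0,"ax": 0,"ay": 0,"az": 0},
    {"gripper": -1,"x": 0,"y": 0,"z": 0,"ax": 0,"ay": 0,"az": 0}
  ]
}}

```text
clock: 22.88
position: [512.2, 160.3, 33.2]
ee_rot: [0.999, -0.036, -0.0, 0.0]
contact_force: [0.6, 0.5, -0.0]
gripper_width: 85.3
grasp_force: 0.0
```

Emit:
{"api": "send_rows", "payload": {
  "targets": [
    {"gripper": -1,"x": 0,"y": 0,"z": -2,"ax": 0,"ay": 0,"az": 0},
    {"gripper": -1,"x": 0,"y": 0,"z": -3,"ax": 0,"ay": 0,"az": 0},
    {"gripper": -1,"x": 0,"y": 0,"z": -3,"ax": 0,"ay": 0,"az": 0},
    {"gripper": -1,"x": 0,"y": 0,"z": -1.5,"ax": 0,"ay": 0,"az": 0},
    {"gripper": -1,"x": 0,"y": 0,"z": 0,"ax": 0,"ay": 0,"az": 0}
  ]
}}

```text
clock: 23.3
position: [514.7, 161.6, 132.5]
ee_rot: [0.999, -0.036, 0.004, -0.002]
contact_force: [0.8, 0.7, 0.3]
gripper_width: 85.1
grasp_force: 0.0
```

Emit:
{"api": "send_rows", "payload": {
  "targets": [
    {"gripper": -1,"x": 0.92,"y": 3.58,"z": 0,"ax": 0,"ay": 0,"az": 0},
    {"gripper": -1,"x": 0.92,"y": 3.58,"z": 0,"ax": 0,"ay": 0,"az": 0},
    {"gripper": -1,"x": 0.92,"y": 3.58,"z": 0,"ax": 0,"ay": 0,"az": 0},
    {"gripper": -1,"x": 0.92,"y": 3.58,"z": 0,"ax": 0,"ay": 0,"az": 0},
    {"gripper": -1,"x": 0.92,"y": 3.58,"z": 0,"ax": 0,"ay": 0,"az": 0}
  ]
}}

```text
clock: 23.72
position: [544.5, -23.2, 127.4]
ee_rot: [0.999, -0.036, -0.001, 0.0]
contact_force: [1.4, 0.2, 0.0]
gripper_width: 85.2
grasp_force: 0.0
```

Emit:
{"api": "send_rows", "payload": {
  "targets": [
    {"gripper": -1,"x": 0.92,"y": 3.58,"z": 0,"ax": 0,"ay": 0,"az": 0},
    {"gripper": -1,"x": 0.92,"y": 3.58,"z": 0,"ax": 0,"ay": 0,"az": 0},
    {"gripper": -1,"x": 0.92,"y": 3.58,"z": 0,"ax": 0,"ay": 0,"az": 0},
    {"gripper": -1,"x": 0,"y": 0,"z": 0,"ax": 0,"ay": 0,"az": 0},
    {"gripper": -1,"x": 0,"y": 0,"z": 0,"ax": 0,"ay": 0,"az": 0}
  ]
}}

```text
clock: 24.13
position: [564.0, -132.6, 126.8]
ee_rot: [0.999, -0.038, -0.001, -0.0]
contact_force: [-0.1, 0.7, 0.4]
gripper_width: 85.8
grasp_force: 0.0
```

Emit:
{"api": "send_rows", "payload": {
  "targets": [
    {"gripper": -1,"x": 0,"y": 0,"z": 0,"ax": 0,"ay": 0,"az": 0},
    {"gripper": -1,"x": 0,"y": 0,"z": 0,"ax": 0,"ay": 0,"az": 0},
    {"gripper": -1,"x": 0,"y": 0,"z": 0,"ax": 0,"ay": 0,"az": 0}
  ]
}}

```text
clock: 24.38
position: [564.6, -129.5, 128.1]
ee_rot: [0.999, -0.035, -0.0, -0.0]
contact_force: [-0.3, 0.5, 0.1]
gripper_width: 85.6
grasp_force: 0.0
```

```bash
python3 t.py
```

```text
[362 212  21  12 139] [ 550.4 -123.    91. ]
[197 223  24  24 437] [519.2 277.7  92. ]
[244 225  24  24 435] [512.2 160.3  92.6]
[ 564.75537611 -129.48612397  128.32235726] 24.4333
```

Both light tins stand well inside the tray. I'll grip A and lift it 17 cm.

Emit:
{"api": "send_rows", "payload": {
  "targets": [
    {"gripper": -1,"x": 0,"y": 0.05,"z": 2.2,"ax": 0,"ay": 0,"az": 0},
    {"gripper": -1,"x": 0,"y": 0,"z": 2.5,"ax": 0,"ay": 0,"az": 0},
    {"gripper": -1,"x": 0,"y": 0,"z": 2.4,"ax": 0,"ay": 0,"az": 0},
    {"gripper": -1,"x": 0,"y": 0,"z": 1.7,"ax": 0,"ay": 0,"az": 0},
    {"gripper": -1,"x": 0,"y": 0,"z": 1,"ax": 0,"ay": 0,"az": 0}
  ]
}}

```text
clock: 24.85
position: [563.4, -130.2, 28.2]
ee_rot: [0.999, -0.036, -0.002, -0.0]
contact_force: [-0.2, 0.6, 0.7]
gripper_width: 85.4
grasp_force: 0.0
```

Emit:
{"api": "send_rows", "payload": {
  "targets": [
    {"gripper": -1,"x": 0,"y": 0,"z": 0,"ax": 0,"ay": 0,"az": 0},
    {"gripper": -1,"x": 0,"y": 0,"z": 0,"ax": 0,"ay": 0,"az": 0},
    {"gripper": -1,"x": 0,"y": 0,"z": 0,"ax": 0,"ay": 0,"az": 0}
  ]
}}

```text
clock: 25.1
position: [566.0, -131.0, 31.7]
ee_rot: [0.999, -0.036, 0.001, 0.0]
contact_force: [1.0, 0.3, 0.7]
gripper_width: 85.0
grasp_force: 0.0
```

Emit:
{"api": "send_rows", "payload": {
  "targets": [
    {"gripper": 1,"x": 0,"y": 0,"z": 0,"ax": 0,"ay": 0,"az": 0},
    {"gripper": 1,"x": 0,"y": 0,"z": 0,"ax": 0,"ay": 0,"az": 0},
    {"gripper": 1,"x": 0,"y": 0,"z": 0,"ax": 0,"ay": 0,"az": 0},
    {"gripper": 1,"x": 0,"y": 0,"z": 0,"ax": 0,"ay": 0,"az": 0},
    {"gripper": 1,"x": 0,"y": 0,"z": 0,"ax": 0,"ay": 0,"az": 0}
  ]
}}

```text
clock: 25.52
position: [565.7, -131.0, 31.8]
ee_rot: [0.999, -0.036, 0.001, -0.0]
contact_force: [-0.5, 2.2, 6.0]
gripper_width: 54.8
grasp_force: 63.2
```

Emit:
{"api": "send_rows", "payload": {
  "targets": [
    {"gripper": 1,"x": 0,"y": 0,"z": 0,"ax": 0,"ay": 0,"az": 0},
    {"gripper": 1,"x": 0,"y": 0,"z": -0.8,"ax": 0,"ay": 0,"az": 0},
    {"gripper": 1,"x": 0,"y": 0,"z": -1.7,"ax": 0,"ay": 0,"az": 0},
    {"gripper": 1,"x": 0,"y": 0,"z": -2.5,"ax": 0,"ay": 0,"az": 0},
    {"gripper": 1,"x": 0,"y": 0,"z": -2.5,"ax": 0,"ay": 0,"az": 0}
  ]
}}

```text
clock: 25.93
position: [562.2, -131.1, 103.8]
ee_rot: [0.999, -0.037, -0.003, -0.0]
contact_force: [0.0, -0.8, -6.3]
gripper_width: 54.7
grasp_force: 64.8
```

Emit:
{"api": "send_rows", "payload": {
  "targets": [
    {"gripper": 1,"x": 0,"y": 0,"z": -2.5,"ax": 0,"ay": 0,"az": 0},
    {"gripper": 1,"x": 0,"y": 0,"z": -2.5,"ax": 0,"ay": 0,"az": 0},
    {"gripper": 1,"x": 0,"y": 0,"z": -2.5,"ax": 0,"ay": 0,"az": 0},
    {"gripper": 1,"x": 0,"y": 0,"z": -1.5,"ax": 0,"ay": 0,"az": 0},
    {"gripper": 1,"x": 0,"y": 0,"z": -0.5,"ax": 0,"ay": 0,"az": 0}
  ]
}}

```text
clock: 26.35
position: [565.1, -131.3, 202.3]
ee_rot: [0.999, -0.036, 0.001, -0.0]
contact_force: [0.8, 0.5, -5.8]
gripper_width: 54.0
grasp_force: 65.1
```

Emit:
{"api": "send_rows", "payload": {
  "targets": [
    {"gripper": 1,"x": 0,"y": 0,"z": 0,"ax": 0,"ay": 0,"az": 0},
    {"gripper": 1,"x": 0,"y": 0,"z": 0,"ax": 0,"ay": 0,"az": 0},
    {"gripper": 1,"x": 0,"y": 0,"z": 0,"ax": 0,"ay": 0,"az": 0},
    {"gripper": 1,"x": 0,"y": 0,"z": 0,"ax": 0,"ay": 0,"az": 0},
    {"gripper": 1,"x": 0,"y": 0,"z": 0,"ax": 0,"ay": 0,"az": 0}
  ]
}}

```text
clock: 26.77
position: [564.1, -131.1, 198.8]
ee_rot: [0.999, -0.036, -0.001, -0.0]
contact_force: [0.4, -0.4, -6.4]
gripper_width: 54.5
grasp_force: 65.1
```

Emit:
{"api": "send_rows", "payload": {
  "targets": [
    {"gripper": 1,"x": 0,"y": 0,"z": 0,"ax": 0,"ay": 0,"az": 0},
    {"gripper": 1,"x": 0,"y": 0,"z": 0,"ax": 0,"ay": 0,"az": 0},
    {"gripper": 1,"x": 0,"y": 0,"z": 0,"ax": 0,"ay": 0,"az": 0},
    {"gripper": 1,"x": 0,"y": 0,"z": 0,"ax": 0,"ay": 0,"az": 0},
    {"gripper": 1,"x": 0,"y": 0,"z": 0,"ax": 0,"ay": 0,"az": 0}
  ]
}}

```text
clock: 27.18
position: [564.8, -131.2, 200.3]
ee_rot: [0.999, -0.036, 0.0, -0.0]
contact_force: [-0.1, -0.3, -6.1]
gripper_width: 54.0
grasp_force: 65.1
```

```bash
python3 w.py
python3 - <<'E'
from h import *
im,d=arm.get_image("side");cv2.imwrite('pics/e.png',cv2.resize(im[30:390,200:440,::-1],(400,600)))
E
```

```text
[ -0.12   0.31  -6.34 -38.48  20.99] [0.35 0.39 0.57 0.02 0.  ] [ 564.75072139 -131.20468189  200.35091487] 27.5833 54.4336692951494
```

View pics/e.png

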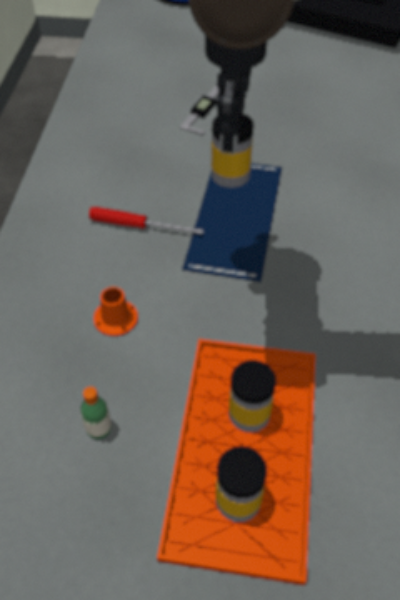

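The picture shows tin A held upright at (232,155), well clear of the mat. The two lighter tins stand in the tray at (252,395) and (241,485), and the bystanders haven't moved.

```bash
python3 -c "
from bench import arm
print(arm.job_done())"
```

```text
the job is handed in; nothing more can be done
None
```

The job is handed in: the heaviest tin, A (about 650 g), is held upright and still about 17 cm above the bench, and B (about 400 g) and C (about 265 g) stand upright inside the tray; no verdict was returned.

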